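# Try the key of a donated steel cabinet

## Robot

A 7-joint arm with a two-finger parallel gripper is mounted at the origin on the work surface. World frame = base frame: x ahead of the robot, y to its left, z up, the work surface at z = 0. Lengths are in m, angles in rad, forces in N, time in s.
With the tool pointing down it reaches from about 0.4 to 0.875 m from the base axis. Payload 6.5 kg.
Tool frame: the origin (TCP) lies at the very end of the fingers, on their centre line; the grasp point (between the pads) lies 19 mm behind it; x points along the fingers, y is the direction in which the jaws open and shut, and the axes are right-handed (so a half turn about x gives the same grasp; the last joint's range is limited). The gripper opens to 88 mm and grips with 3 to 60 N. Pads are 18 mm wide; open, the fingers measure 123 mm over their backs; the gripper's body (75 mm by 187 mm) begins 45 mm behind the grasp point.
Start: joints at [1.122, 0.536, -0.004, 1.538, 0.003, 1.067, -0.071], TCP at [0.243, -0.603, 0.239] pointing down, gripper open.
Joint ranges: [-2.7, 2.7], [-0.37, 2.16], [-1.27, 1.26], [0.24, 2.4], [-1.31, 4.45], [0.19, 1.91], [-2.76, 2.76]. Speed limits (rad/s): [2.39, 2.39, 3.14, 3.14, 3.14, 3.14, 3.14].

## Interface

Orientations are given as a 3x3 rotation matrix whose columns are the frame's x, y, z axes.
In Python, from rig import observe, optics, ticket gives the robot as it stands.
- The arm moves only by the tool step_arm, never from a script. Its argument "increments" is a list that holds one entry, the list of rows, each a list of 5 numbers: the closure, from 0 (fully open) to 1 (shut), then the shift along the tool's x, y, z in units of 30 mm (1.0 is 30 mm), then the turn about the tool's x in units of 5 degrees (1.0 is 5 degrees). In form: [[[hand, tx, ty, tz, twist], ...]]. A call has 1 to 20 rows; each row shifts and turns the commanded pose from where the row before left it, along the tool's axes as they then stand; what a row does not reach is not made up. A row lasts 1/8 s, in which the tool goes at most 62.5 mm and 10.7 degrees, less where a joint would pass 70% of its speed; a pose out of reach is approached as far as the arm can. A call is refused whole if a number of a shift passes 1 or a number of a turn 1, either way. A call with a gripper value outside its range is refused whole. The fingers move at their own pace and stop on an object; "squeeze" is the grip in N (left out, the last holds). Time passes only in rows, so rows that do not move let the fingers close. It gives the time, the measured TCP pose, the force and the opening at its end, in the units of the state.
- observe(): the state, without advancing time (a new reading comes with each control period).
- optics.grab_frame(name): name is "scene" or "top"; returns the picture (384x512x3 uint8, red, green, blue); there is no depth.
- optics.camera_params(name): a dict with "intrinsics" (3x3 intrinsics, pixels), "T" (4x4, takes a point from camera to world coordinates). Camera axes: x right, y up, looking along -z (the intrinsics and any distortion apply to the point x, -y, -z); pixel columns grow to the right and rows downward; lengths in m; the calibration is good to about 2 mm. A picture is of the moment at which its call begins. camera_params takes no time and is no camera call.
- ticket.job_done(): hands the job in, once; it reports no verdict.
The state is a dict: "clock": time; "joint_positions": joint angles; "qvel": joint speeds; "effort": joint torques, N m; "tcp_pos": TCP position; "eef_rot": TCP orientation; "contact_force": force on the tool from outside, world axes, zero at the start; "torque": the same for the moment, N m; "width": finger opening in m.
Only numpy, scipy, OpenCV 4.12 (cv2) and the standard library are available. Lean on these libraries where they do the work, as an engineer would, in place of code of your own. Each camera call takes 0.05 s, during which the arm holds its last target.

## Task

Check that the key works the donated steel cabinet: take the black-headed key from its wooden stand, put it fully into the cabinet's lock, turn it clockwise to its stop and back home, then withdraw it and put it back in the stand, fully down and upright. The lock sits a little off its place, so feel for the keyhole gently and never force the key; leave the mug, the tin and the loose brass key where they are.

Things in the scene. Friction and masses are not known exactly. Their poses are not given: they have to be found in the camera images.
- cabinet: Grey steel wall cabinet lying on its back, fixed: 180 mm (x) x 150 mm (y), 70 mm high, origin under its centre. Its lock is a square 70 mm steel plate 4 mm proud of the top, centred about 40 mm towards -x. In it is a keyhole slot 15.4 mm (x) x 5.8 mm (y) through the 4 mm plate; below, from 5 to 27 mm under the face, a turning barrel has a slot 15 x 5.2 mm.
- lock_place (a point): Nominal centre of the lock, at the upper face of its plate, 74 mm above the table; axes as the cabinet's. The real lock was fitted by hand: its keyhole's centre lies anywhere up to 5.5 mm off this point along x and, independently, up to 6.5 mm along y; its direction is true. The key enters from above with its x axis along this x, either way round; once turned it is caught under the plate.
- barrel (a joint): Angle of the lock's barrel: 0 = home (slots in line, key goes in and out), grows clockwise seen from above, stop at 1.4 rad; hard stops at both ends. Turning takes about 0.05 N m; no spring, it stays where left. A small dark pointer tab on the plate turns with it. The blade has about 0.1 rad of play each way, so the key turns that much further than the barrel.
- key: The key, 63 mm long: black flat head, steel shoulder (16 mm round, 8 mm high), neck (4 mm round, 7 mm long), flat blade 14 mm (x) x 4 mm (y) with a lower edge rounded to 2 mm radius. Origin: centre of the shoulder's underside, 25 mm above the blade's tip; x along the head's and blade's width, z up to the head. About 45 g.
- key_bow (a point): Centre of the key's black plastic head, half-way up it: the place to grasp. The head is 34 mm along the key's x, 12 mm thick along y, 30 mm high along z. The shoulder's underside is 23 mm below this point. The key starts upright in the stand, its shoulder on the stand's top.
- key_tip (a point): Tip of the key's blade, on the key's axis, 48 mm below the head's centre; axes as the key's. Fully in the lock, the shoulder rests on the plate and this point is 25 mm below the plate's face.
- stand_slot (a point): Middle of the slot in the top face of the key stand, a plain wooden block 60 x 60 mm, 45 mm high, fixed to the table. The slot is 18 mm along x, 9 mm along y, 35 mm deep; the key stands in it with its shoulder on the top face (this point's height), its x axis along this x, either way round.
- mug: White mug, 76 mm wide, 85 mm high; bystander, origin under its centre.
- stray_key: Flat brass key of another lock, 78 mm long, lying on the table; bystander.
- tin: Plain tin, 66 mm wide, 80 mm high; bystander.
Things that resemble listed ones, but are neither listed nor needed, are in the scene too. Leave any purple look-alike of the part that bears stand_slot alone. Of the things shaped like the key, the black one is meant.

How it is judged:
On the way, in this order (a step that is already met when the one before it is completed fails the run):
1. the key is fully in the lock, the barrel still home (z of key_tip in the frame of lock_place below -0.022 m and horizontal distance between key_tip and lock_place below 0.011 m and value of joint barrel below 0.15 rad), for 0.1 s.
2. the key, fully in, has turned the barrel to its stop (z of key_tip in the frame of lock_place below -0.022 m and horizontal distance between key_tip and lock_place below 0.011 m and value of joint barrel above 1.3 rad), for 0.1 s.
3. the key, still in, has turned the barrel back home (z of key_tip in the frame of lock_place below -0.022 m and horizontal distance between key_tip and lock_place below 0.011 m and value of joint barrel below 0.12 rad), for 0.1 s.
At the end, for the whole second after the job is handed in: The barrel is home (under 0.12 rad) and the key stands released and at rest in the stand's slot, its tip at least 21 mm below the stand's top, within 8 mm of the slot's middle, and upright within 0.15 rad (value of joint barrel below 0.12 rad and horizontal distance between key_tip and stand_slot below 0.008 m and z of key_tip in the frame of stand_slot below -0.021 m and angle between key_bow's own z axis and vertical below 0.15 rad and linear speed of key below 0.02 m/s); the robot touches nothing.
It fails at once if the key is forced: it bears at any time on the lock or cabinet with more than 45 N (contact force between key and cabinet above 45 N).
It fails at once if the key is forced in or out: while not fully in, it bears on the lock or cabinet with more than 35 N (contact force between key and cabinet above 35 N and z of key_tip in the frame of lock_place above -0.022 m).
It fails at once if the gripper or arm presses on the lock or cabinet with more than 20 N (contact force between any of the arm, the fingers and cabinet above 20 N).
It fails at once if the mug, the tin or the brass key was moved more than 40 mm (distance of any of mug, stray_key, tin from where it was at the start of the episode above 0.04 m).
It also fails if it takes over 72 s, if anything falls off the work surface, if the arm or the gripper's body presses on something with over 40 N, if the wrist force passes 120 N, or if a joint passes its speed limit or range.

## Working session

There is one attempt and no reset: what is moved stays moved. The work goes in short steps, Python scripts to look and compute and a tool call to move; the robot and the scene stay as the last step left them, time stands still between calls to the robot, and variables do not carry over. Pictures are saved under pics/ and viewed, and the job is handed in when it is done.

Besides the shell and the picture viewer there is one more tool, called by a JSON object that holds its "api" and its "payload", one argument or row to a line. step_arm: Moves the arm, as the interface text tells. Its arguments: {"type":"object","properties":{"increments":{"type":"array"},"squeeze":{"type":"number"}},"required":["increments"]}

```bash
ls; mkdir -p pics
python3 - <<'E'
from rig import observe, optics, ticket
import cv2,numpy as np
np.set_printoptions(precision=4,suppress=True)
for n in("scene","top"):
    im=optics.grab_frame(n); cv2.imwrite(f"pics/{n}0.png",im[:,:,::-1]); p=optics.camera_params(n); print(n,p)
s=observe()
for k,v in s.items(): print(k,v)
E
```

```text
pics
scene {'intrinsics': array([[450.0783,   0.    , 253.4607],
       [  0.    , 450.0783, 185.1325],
       [  0.    ,   0.    ,   1.    ]]), 'T': array([[-0.7429, -0.5166,  0.4257,  0.8986],
       [ 0.6691, -0.5555,  0.4937,  0.4228],
       [-0.0186,  0.6516,  0.7583,  0.7236],
       [ 0.    ,  0.    ,  0.    ,  1.    ]])}
top {'intrinsics': array([[373.257 ,   0.    , 256.8853],
       [  0.    , 373.257 , 190.6627],
       [  0.    ,   0.    ,   1.    ]]), 'T': array([[-0.0105,  0.9864, -0.1643,  0.434 ],
       [-0.9993, -0.0043,  0.038 ,  0.0102],
       [ 0.0368,  0.1645,  0.9857,  0.7744],
       [ 0.    ,  0.    ,  0.    ,  1.    ]])}
clock 0.1
joint_positions [ 1.1218  0.5371 -0.0044  1.5387  0.0026  1.0673 -0.0712]
qvel [ 0.0007 -0.0003  0.0004 -0.0018 -0.0003  0.0011 -0.0006]
effort [  0.0012 -57.208    0.9932 -25.2234  -0.0562   0.0134   0.0001]
tcp_pos [ 0.2426 -0.6025  0.2379]
eef_rot [[-0.0007  0.3736 -0.9276]
 [ 0.0014 -0.9276 -0.3736]
 [-1.     -0.0015  0.0001]]
contact_force [-0.4599  0.8881 -0.5219]
torque [0.0056 0.013  0.0362]
width 0.08818813291237328
```

View pics/scene0.png

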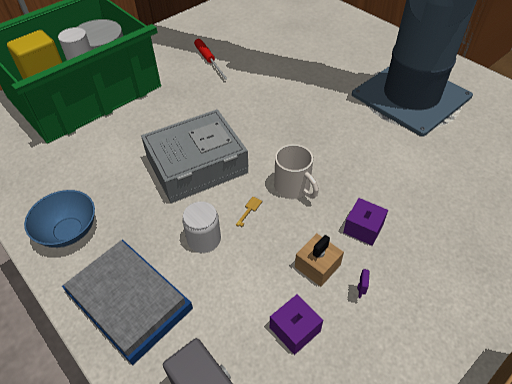

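View pics/top0.png

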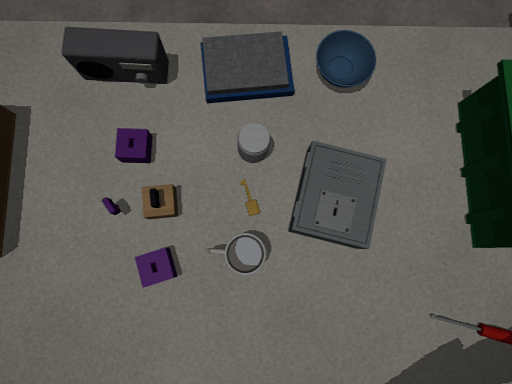

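The black key, standing in the wooden block, is at scene (321,245) and top (156,198). These could be taken for it or its stand:
- purple key lying on the table: scene (364,283), top (110,205)
- brass stray key: scene (249,211), top (250,197)
- purple stands: top (133,145) and (156,267), scene (366,221) and (296,322)

The lock plate is at top (336,211) and scene (211,136). I'm choosing the black key in the tan block and will check it in close crops.

Run:
```python
import cv2,numpy as np
s=cv2.imread("pics/scene0.png");t=cv2.imread("pics/top0.png")
def c(i,x,y,w,h,f): return cv2.resize(i[y:y+h,x:x+w],None,fx=f,fy=f,interpolation=cv2.INTER_CUBIC)
a=np.hstack([c(s,290,225,60,60,6.5),c(t,130,170,60,60,6.5)])
b=np.hstack([c(s,135,105,120,100,3.25),c(t,285,135,105,115,3.25)[:325,:]]) 
cv2.imwrite("pics/crop0.png",a);
cv2.imwrite("pics/crop1.png",np.hstack([c(s,180,110,60,50,6.5),c(t,305,185,60,50,6.5)]))
```

```text
(no output)
```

View pics/crop0.png

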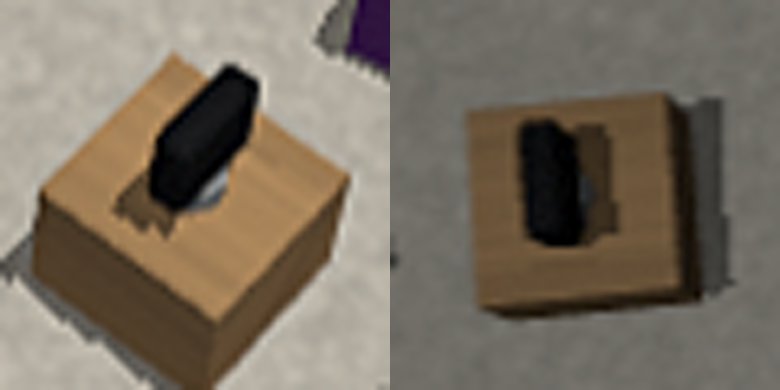

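View pics/crop1.png

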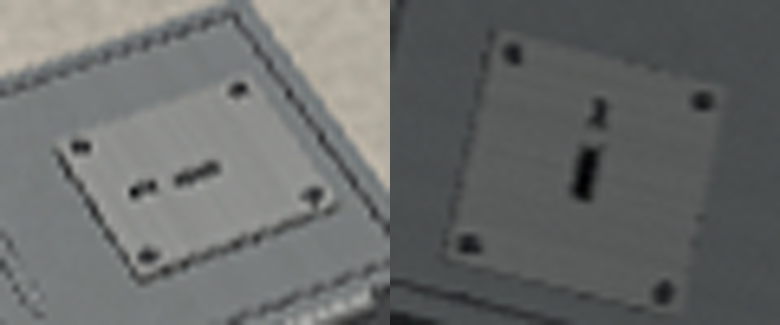

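The crops confirm the black head over its steel shoulder in the tan block. The keyhole is a dark slot at about scene (210.3,136.8) and top (335.2,211.9), with the pointer tab beside it. Next I'll measure both by ray casting.

```bash
cat > h.py <<'E'
import numpy as np,cv2
from rig import observe,optics
np.set_printoptions(precision=4,suppress=True)
def ray(n,u,v):
    p=optics.camera_params(n);K=p["intrinsics"];T=p["T"]
    d=np.array([(u-K[0,2])/K[0,0],-(v-K[1,2])/K[1,1],-1]);return T[:3,3],T[:3,:3]@d
def plane(n,u,v,z):
    o,d=ray(n,u,v);return o+d*(z-o[2])/d[2]
def tri(a,b):
    o1,d1=ray("scene",*a);o2,d2=ray("top",*b)
    s=np.linalg.lstsq(np.c_[d1,-d2],o2-o1,rcond=None)[0]
    p,q=o1+s[0]*d1,o2+s[1]*d2;return (p+q)/2,np.linalg.norm(p-q)
def proj(n,P):
    p=optics.camera_params(n);K=p["intrinsics"];T=p["T"]
    c=T[:3,:3].T@(np.asarray(P)-T[:3,3]);return K[0,0]*c[0]/-c[2]+K[0,2],-K[1,1]*c[1]/-c[2]+K[1,2]
E
python3 - <<'E'
from h import *
s=cv2.imread("pics/scene0.png");t=cv2.imread("pics/top0.png")
# keyhole + screws: dark blobs on plate
for n,im,(x,y,w,h),th in(("scene",s,(187,115,46,42),None),("top",t,(312,188,46,46),None)):
    g=cv2.cvtColor(im,6)[y:y+h,x:x+w].astype(float)
    plate=np.percentile(g,70); f=cv2.resize(g,None,fx=8,fy=8,interpolation=cv2.INTER_CUBIC)
    m=(f<plate*0.55).astype(np.uint8)
    k,l,st,ce=cv2.connectedComponentsWithStats(m)
    print(n,plate)
    for i in range(1,k):
        if st[i,4]>60:
            u=x+(ce[i,0]+.5)/8-.5;v=y+(ce[i,1]+.5)/8-.5
            ys,xs=np.where(l==i)
            c=cv2.minAreaRect(np.c_[xs,ys].astype(np.float32))
            print((round(u,2),round(v,2)),st[i,4]/64,[round(a/8,1) for a in c[1]],plane(n,u,v,.074))
def blob(im,n,rng,fn):
    x,y,w,h=rng;c=im[y:y+h,x:x+w];m=fn(c).astype(np.uint8)
    k,l,st,ce=cv2.connectedComponentsWithStats(m);i=1+np.argmax(st[1:,4])
    cs=cv2.findContours((l==i).astype(np.uint8),0,1)[0][0][:,0]+[x,y]
    r=cv2.minAreaRect(cs.astype(np.float32));b=cv2.boxPoints(r)
    print(n,"cent",ce[i]+[x,y],"box",r);return ce[i]+[x,y],b
dark=lambda c:c.max(2)<40
a,ba=blob(s,"scene",(300,225,40,40),dark);b,bb=blob(t,"top",(140,180,35,40),dark)
print("bow tri",tri(a,b), "bow at .068",plane("scene",*a,.068),plane("top",*b,.068))
print("box on z.083",[plane("top",*q,.083)[:2] for q in bb])
E
```

```text
scene 141.0
(np.float64(216.26), np.float64(123.26)) 3.140625 [1.6, 2.1] [ 0.4747 -0.1861  0.074 ]
(np.float64(224.05), np.float64(123.99)) 1.34375 [1.6, 0.9] [ 0.4639 -0.1726  0.074 ]
(np.float64(229.55), np.float64(131.57)) 2.5625 [4.3, 1.1] [ 0.4707 -0.1461  0.074 ]
(np.float64(191.95), np.float64(132.09)) 3.671875 [1.5, 2.6] [ 0.5302 -0.1996  0.074 ]
(np.float64(189.61), np.float64(135.31)) 2.75 [3.8, 1.0] [ 0.5398 -0.195   0.074 ]
(np.float64(209.81), np.float64(136.28)) 8.03125 [1.5, 6.6] [ 0.5105 -0.1634  0.074 ]
(np.float64(201.41), np.float64(138.63)) 4.546875 [1.5, 4.1] [ 0.5278 -0.1698  0.074 ]
(np.float64(227.91), np.float64(139.6)) 3.34375 [1.8, 2.1] [ 0.4891 -0.1296  0.074 ]
(np.float64(193.95), np.float64(141.93)) 3.09375 [4.4, 1.0] [ 0.5453 -0.1726  0.074 ]
(np.float64(196.45), np.float64(145.94)) 1.28125 [2.1, 0.7] [ 0.5487 -0.1595  0.074 ]
(np.float64(219.04), np.float64(146.14)) 1.171875 [1.1, 1.1] [ 0.515  -0.1271  0.074 ]
(np.float64(215.98), np.float64(147.15)) 1.40625 [1.1, 1.4] [ 0.5214 -0.1291  0.074 ]
(np.float64(202.23), np.float64(148.96)) 3.25 [2.5, 1.6] 
[... 627 characters left out ...]
.074 ]
(np.float64(346.61), np.float64(229.64)) 5.40625 [2.3, 2.8] [ 0.4753 -0.1856  0.074 ]
(np.float64(315.19), np.float64(230.27)) 2.328125 [3.5, 1.0] [ 0.4747 -0.1258  0.074 ]
scene cent [320.5891 246.0297] box ((320.5309753417969, 245.964599609375), (9.783496856689453, 23.518022537231445), 41.18592834472656)
top cent [154.5528 198.0683] box ((154.86924743652344, 197.95384216308594), (18.729244232177734, 9.426640510559082), 82.87498474121094)
bow tri (array([0.5384, 0.1769, 0.0682]), np.float64(0.00024082973843735675)) bow at .068 [0.5384 0.1768 0.068 ] [0.5383 0.177  0.068 ]
box on z.083 [array([0.5527, 0.1842]), array([0.5549, 0.1671]), array([0.52  , 0.1617]), array([0.5179, 0.1787])]
```

Both views agree to within 1 mm:
- **Head centre:** (0.538, 0.177), triangulated z 0.068, as expected for a key seated in the stand.
- **Keyhole:** about (0.510, -0.164).
- **Plate axis:** about -14.5° from the screws. Diagonal spacing fits a 70 mm plate.

Next is the stand's top-face direction.

```bash
cat >> h.py <<'E'
def st():
    s=observe();R=np.array(s["eef_rot"]);y=R[:,1]
    print("t",round(s["clock"],2),"tcp",np.array(s["tcp_pos"]),"jawyaw",np.degrees(np.arctan2(y[1],y[0])).round(2),"xax",R[:,0],"F",np.array(s["contact_force"]).round(2),"M",np.array(s["torque"]).round(3),"w",round(s["width"],4),"q",np.array(s["joint_positions"]).round(2));return s
def units(target):
    s=observe();d=np.array(s["eef_rot"]).T@(np.array(target)-np.array(s["tcp_pos"]));print("tool units",d/.03,"mm",d*1000)
E
python3 - <<'E'
from h import *
for n in("scene","top"):
    im=cv2.imread(f"pics/{n}0.png");hsv=cv2.cvtColor(im,40)
    x,y,w,h=(285,225,65,65) if n=="scene" else (130,175,60,55)
    c=hsv[y:y+h,x:x+w]; tan=(c[...,0]>8)&(c[...,0]<25)&(c[...,1]>80)
    thr=135 if n=="scene" else 105
    vals=c[...,2][tan];print(n,np.percentile(vals,[5,25,50,75,95]))
    m=(tan&(c[...,2]>np.percentile(vals,75)*.8)).astype(np.uint8)
    cs=max(cv2.findContours(m,0,1)[0],key=cv2.contourArea)[:,0]+[x,y]
    P=np.array([plane(n,*p,.045)[:2] for p in cs],np.float32)
    r=cv2.minAreaRect(P*1000);print(r)
E
```

```text
scene [ 74.   81.  149.5 167.  173. ]
((537.3150024414062, 176.26348876953125), (59.50452423095703, 59.51023864746094), 6.15695333480835)
top [ 28.  59. 101. 106. 110.]
((537.8228149414062, 176.6803436279297), (59.07157897949219, 59.20404052734375), 5.1341657638549805)
```

{"api": "step_arm", "payload": {
  "increments": [
    [[0,0,-1,-0.92,0],[0,0,-1,-0.92,0],[0,0,-1,-0.92,0],[0,0,-1,-0.92,0],[0,0,-1,-0.92,0],[0,0,-1,-0.92,0],[0,0,-1,-0.92,0],[0,0,-1,-0.92,0],[0,0,-1,-0.92,0],[0,0,-1,-0.92,0],[0,0,-1,-0.92,0],[0,0,-1,-0.92,0],[0,0,-1,-0.92,0],[0,0,-1,-0.92,0],[0,0,-1,-0.92,0],[0,0,-1,-0.92,0],[0,0,-1,-0.92,0],[0,0,-1,-0.92,0],[0,0,-1,-0.92,0],[0,0,-1,-0.92,0]]
  ]
}}

```text
clock: 2.6
tcp_pos: [0.5309, 0.1608, 0.2384]
eef_rot: [[-0.001, 0.373, -0.928], [-0.0, -0.928, -0.373], [-1.0, 0.0, 0.001]]
contact_force: [0.5, 0.3, -0.2]
width: 0.0884
```

Stand top measures 59.3 mm square (60 given), centre (0.5376, 0.1765), yaw about 5.6°. Next I'll turn the jaws to about +95.6°, a counter-clockwise turn of 163.7°, so that the later clockwise turn stays within the last joint's range.

{"api": "step_arm", "payload": {
  "increments": [
    [[0,0,0,0,-1],[0,0,0,0,-1],[0,0,0,0,-1],[0,0,0,0,-1],[0,0,0,0,-1],[0,0,0,0,-1],[0,0,0,0,-1],[0,0,0,0,-1],[0,0,0,0,-1],[0,0,0,0,-1],[0,0,0,0,-1],[0,0,0,0,-1],[0,0,0,0,-1],[0,0,0,0,-1],[0,0,0,0,-1],[0,0,0,0,-1],[0,0,0,0,-1],[0,0,0,0,-1],[0,0,0,0,-1],[0,0,0,0,-1]]
  ]
}}

```text
clock: 5.1
tcp_pos: [0.5305, 0.1596, 0.2383]
eef_rot: [[-0.001, 0.847, 0.531], [-0.0, 0.531, -0.847], [-1.0, -0.001, -0.0]]
contact_force: [0.5, -1.2, -0.1]
width: 0.0882
```

{"api": "step_arm", "payload": {
  "increments": [
    [[0,0,0,0,-1],[0,0,0,0,-1],[0,0,0,0,-1],[0,0,0,0,-1],[0,0,0,0,-1],[0,0,0,0,-1],[0,0,0,0,-1],[0,0,0,0,-1],[0,0,0,0,-1],[0,0,0,0,-1],[0,0,0,0,-1],[0,0,0,0,-1],[0,0,0,0,-0.75],[0,0,0,0,0]]
  ]
}}

```text
clock: 6.85
tcp_pos: [0.5305, 0.1596, 0.2383]
eef_rot: [[-0.001, -0.098, 0.995], [-0.0, 0.995, 0.098], [-1.0, 0.0, -0.001]]
contact_force: [0.7, 0.3, -0.6]
width: 0.0884
```

Run:
```python
from h import *
st();units([.5380,.1767,.12]);units([.5380,.1767,.052])
```

```text
t 6.85 tcp [0.5305 0.1596 0.2383] jawyaw 95.64 xax [-0.0008 -0.0001 -1.    ] F [ 0.65  0.33 -0.63] M [ 0.1   -0.091 -0.056] w 0.0884 q [ 0.37  0.58 -1.03  1.75  0.55  1.12  0.84]
tool units [3.9435 0.5439 0.3076] mm [118.3047  16.3172   9.2274]
tool units [6.2102 0.5439 0.3095] mm [186.3047  16.3156   9.2835]
```

{"api": "step_arm", "payload": {
  "increments": [
    [[0,0.5,0.27,0.155,0],[0,0.5,0.27,0.155,0],[0,0.8,0,0,0],[0,0.8,0,0,0],[0,0.8,0,0,0],[0,0.55,0,0,0],[0,0,0,0,0],[0,0,0,0,0]]
  ]
}}

```text
clock: 7.85
tcp_pos: [0.5387, 0.1774, 0.1207]
eef_rot: [[0.001, -0.099, 0.995], [0.001, 0.995, 0.099], [-1.0, 0.0, 0.001]]
contact_force: [0.6, 0.9, -0.1]
width: 0.0881
```

Run:
```python
from h import *
st();units([.5380,.1767,.052])
im=optics.grab_frame("scene")[:,:,::-1]; t=optics.grab_frame("top")[:,:,::-1]
c=lambda i,x,y,w,h:cv2.resize(i[y:y+h,x:x+w],(400,400),interpolation=2)
cv2.imwrite("pics/pre1.png",np.hstack([c(im,270,190,100,100),c(t,105,150,100,100)]))
```

```text
t 7.85 tcp [0.5387 0.1774 0.1207] jawyaw 95.7 xax [ 0.0008  0.0005 -1.    ] F [ 0.64  0.89 -0.07] M [ 0.04  -0.145  0.053] w 0.0881 q [ 0.24  0.74 -0.9   1.81  0.71  0.95  0.7 ]
tool units [ 2.291  -0.0225 -0.0271] mm [68.7307 -0.6762 -0.8117]
```

View pics/pre1.png

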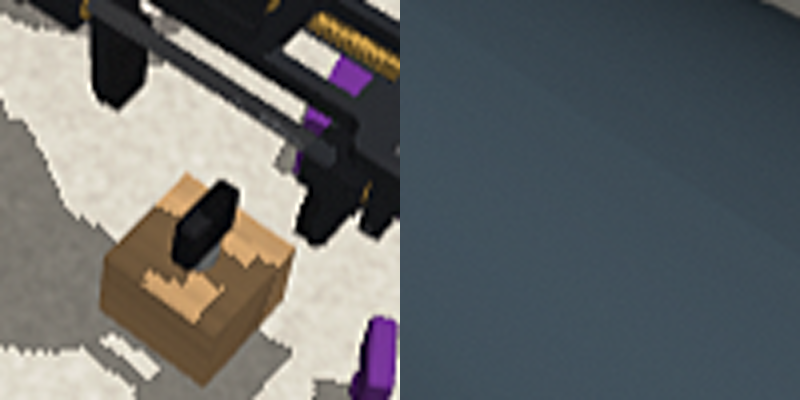

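Scene crop: the open jaws straddle the key (head at crop (205,225)) across its thin side. The top view is blocked by the arm. Descending to z 0.052, then closing.

{"api": "step_arm", "payload": {
  "increments": [
    [[0,0.6,0,0,0],[0,0.6,0,0,0],[0,0.6,0,0,0],[0,0.35,0,0,0],[0,0.14,-0.01,-0.02,0],[0,0,0,0,0]]
  ],
  "squeeze": 25
}}

```text
clock: 8.7
tcp_pos: [0.5377, 0.1766, 0.0514]
eef_rot: [[-0.0, -0.099, 0.995], [0.0, 0.995, 0.099], [-1.0, 0.0, -0.0]]
contact_force: [0.2, 0.2, -0.0]
width: 0.0881
```

{"api": "step_arm", "payload": {
  "increments": [
    [[0.3,0,0,0,0],[0.6,0,0,0,0],[0.8,0,0,0,0],[1,0,0,0,0],[1,0,0,0,0],[1,0,0,0,0],[1,0,0,0,0],[1,0,0,0,0]]
  ]
}}

```text
clock: 9.7
tcp_pos: [0.5378, 0.1765, 0.0515]
eef_rot: [[-0.0, -0.099, 0.995], [0.0, 0.995, 0.099], [-1.0, 0.0, -0.0]]
contact_force: [0.4, -0.0, -0.1]
width: 0.0128
```

Run:
```python
from h import *
st()
```

```text
t 9.7 tcp [0.5378 0.1765 0.0515] jawyaw 95.69 xax [-0.  0. -1.] F [ 0.43 -0.03 -0.09] M [ 0.081 -0.116 -0.019] w 0.0128 q [ 0.19  0.83 -0.82  1.84  0.81  0.84  0.63]
```

Gripped: the opening reads 12.8 mm for the 12 mm head. Lifting.

{"api": "step_arm", "payload": {
  "increments": [
    [[1,-0.15,0,0,0],[1,-0.35,0,0,0],[1,-0.6,0,0,0],[1,-0.8,0,0,0],[1,-0.8,0,0,0],[1,-0.8,0,0,0],[1,-0.6,0,0,0],[1,0,0,0,0]]
  ]
}}

```text
clock: 10.7
tcp_pos: [0.5386, 0.1769, 0.1762]
eef_rot: [[0.003, -0.099, 0.995], [0.001, 0.995, 0.099], [-1.0, 0.0, 0.003]]
contact_force: [0.3, -0.8, -0.3]
width: 0.0125
```

Run:
```python
from h import *
st();units([.510,-.1645,.172])
im=optics.grab_frame("scene")[:,:,::-1]
cv2.imwrite("pics/lift.png",cv2.resize(im[150:300,230:400],(680,600),interpolation=2))
```

```text
t 10.7 tcp [0.5386 0.1769 0.1762] jawyaw 95.67 xax [ 0.0027  0.0007 -1.    ] F [ 0.3  -0.76 -0.33] M [ 0.055 -0.146  0.011] w 0.0125 q [ 0.28  0.67 -0.96  1.78  0.64  1.03  0.75]
tool units [  0.1302 -11.229   -2.0732] mm [   3.907  -336.8714  -62.1968]
```

View pics/lift.png

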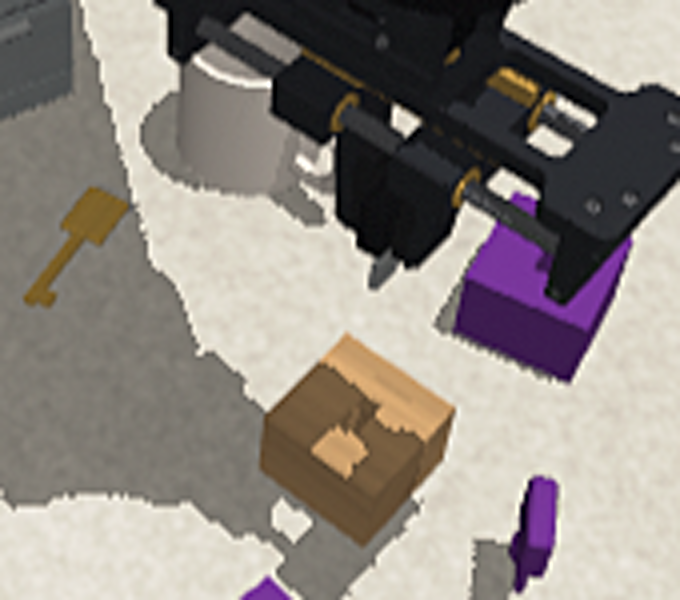

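The key hangs in the jaws with its blade showing at crop (383,272), and the stand is empty. Carrying it above the lock and turning 20° clockwise.

{"api": "step_arm", "payload": {
  "increments": [
    [[1,0,-0.5,-0.09,0],[1,0,-0.93,-0.172,0],[1,0,-0.93,-0.172,0],[1,0,-0.93,-0.172,0],[1,0,-0.93,-0.172,0],[1,0,-0.93,-0.172,0],[1,0,-0.93,-0.172,0],[1,0,-0.93,-0.172,0],[1,0,-0.93,-0.172,0],[1,0,-0.93,-0.172,0],[1,0,-0.93,-0.172,0],[1,0,-0.93,-0.172,0],[1,0,-0.5,-0.09,0],[1,0,0,0,1],[1,0,0,0,1],[1,0,0,0,1],[1,0,0,0,1],[1,0,0,0,0.04],[1,0,0,0,0]]
  ]
}}

```text
clock: 13.12
tcp_pos: [0.5091, -0.1648, 0.1743]
eef_rot: [[-0.0, 0.249, 0.969], [0.0, 0.969, -0.249], [-1.0, 0.0, -0.0]]
contact_force: [0.1, -0.4, -0.3]
width: 0.0125
```

Run:
```python
from h import *
s=st();units([.5103,-.1643,.1215])
p=np.array(s["tcp_pos"]);print("tip pred scene",proj("scene",p-[0,0,.0315]))
im=optics.grab_frame("scene")[:,:,::-1];t=optics.grab_frame("top")[:,:,::-1]
c=lambda i,x,y,w,h:cv2.resize(i[y:y+h,x:x+w],(400,400),interpolation=2)
cv2.imwrite("pics/over.png",np.hstack([c(im,160,80,80,80),c(t,295,170,80,80)]))
```

```text
t 13.12 tcp [ 0.5091 -0.1648  0.1743] jawyaw 75.59 xax [-0.0004  0.0001 -1.    ] F [ 0.11 -0.38 -0.31] M [ 0.035 -0.161 -0.017] w 0.0125 q [ 0.9   0.6  -0.9   1.86  0.56  0.96  1.07]
tool units [1.7603 0.0262 0.0363] mm [52.8087  0.7859  1.0897]
tip pred scene (np.float64(206.74131807702656), np.float64(110.24122468913562))
```

View pics/over.png

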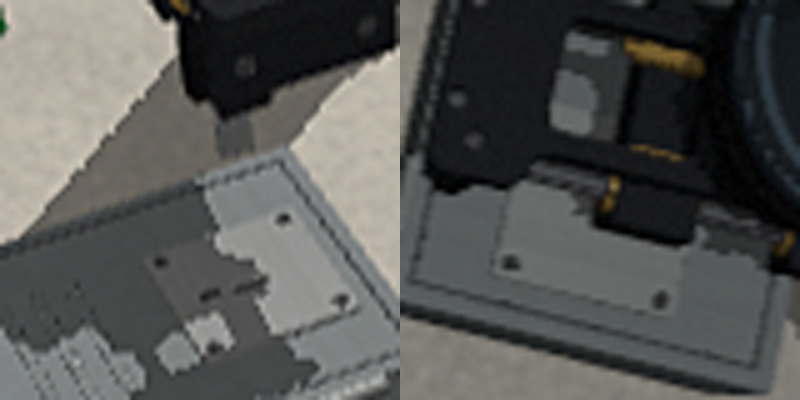

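The predicted tip projection, crop (234,151), matches the seen blade end at about (235,150). The slot is at crop (230,288). Lowering the tip to about 6 mm above the plate for a closer comparison.

{"api": "step_arm", "payload": {
  "increments": [
    [[1,0.5,0.02,0.04,0],[1,0.6,0,0,0],[1,0.5,0,0,0],[1,0.3,0,0,0],[1,0.12,0,0,0],[1,0,0,0,0],[1,0,0,0,0]]
  ]
}}

```text
clock: 14.1
tcp_pos: [0.511, -0.1646, 0.1143]
eef_rot: [[0.001, 0.251, 0.968], [-0.0, 0.968, -0.251], [-1.0, -0.0, 0.001]]
contact_force: [-0.4, 0.2, -0.4]
width: 0.0125
```

Run:
```python
from h import *
s=st();units([.5103,-.1645,.1055])
p=np.array(s["tcp_pos"]);print("tip pred scene",proj("scene",p-[0,0,.0315]),"hole pred",proj("scene",[.5103,-.1645,.074]))
im=optics.grab_frame("scene")[:,:,::-1]
cv2.imwrite("pics/near.png",cv2.resize(im[105:165,180:240],(600,600),interpolation=2))
```

```text
t 14.1 tcp [ 0.511  -0.1646  0.1143] jawyaw 75.49 xax [ 0.0008 -0.0002 -1.    ] F [-0.36  0.22 -0.37] M [ 0.037 -0.117 -0.064] w 0.0125 q [ 0.85  0.68 -0.83  1.9   0.65  0.86  1.  ]
tool units [ 0.2947 -0.0012 -0.023 ] mm [ 8.8403 -0.0363 -0.6888]
tip pred scene (np.float64(208.86469350080773), np.float64(132.99375429555838)) hole pred (np.float64(209.5473801525812), np.float64(135.98172605169665))
```

View pics/near.png

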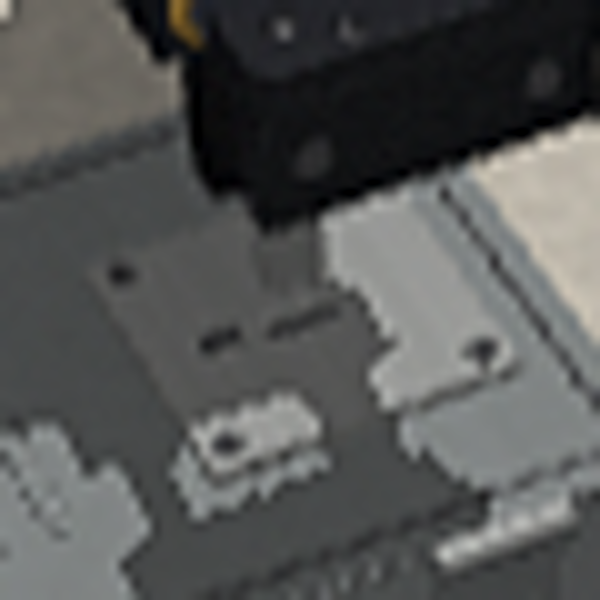

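The blade end, crop (293,280), is just above the slot at (304,316), and the gap agrees with prediction. Descending gently to feel.

{"api": "step_arm", "payload": {
  "increments": [
    [[1,0.1,0,-0.02,0],[1,0.1,0,0,0],[1,0.05,0,0,0],[1,0.03,0,0,0],[1,0,0,0,0]]
  ]
}}

```text
clock: 14.78
tcp_pos: [0.51, -0.1645, 0.1055]
eef_rot: [[-0.0, 0.251, 0.968], [0.0, 0.968, -0.251], [-1.0, 0.0, -0.0]]
contact_force: [-0.2, 0.6, -1.4]
width: 0.0128
```

{"api": "step_arm", "payload": {
  "increments": [
    [[1,0.03,0,0,0],[1,0.02,0,0,0],[1,0,0,0,0]]
  ]
}}

```text
clock: 15.15
tcp_pos: [0.51, -0.1645, 0.104]
eef_rot: [[-0.0, 0.251, 0.968], [-0.0, 0.968, -0.251], [-1.0, -0.0, -0.0]]
contact_force: [0.6, -0.5, -0.1]
width: 0.0124
```

{"api": "step_arm", "payload": {
  "increments": [
    [[1,0.03,0,0,0],[1,0.02,0,0,0],[1,0,0,0,0]]
  ]
}}

```text
clock: 15.52
tcp_pos: [0.51, -0.1645, 0.1024]
eef_rot: [[-0.0, 0.251, 0.968], [-0.0, 0.968, -0.251], [-1.0, -0.0, -0.0]]
contact_force: [-0.4, -0.1, -1.3]
width: 0.0127
```

Run:
```python
from h import *
st()
```

```text
t 15.53 tcp [ 0.51   -0.1645  0.1024] jawyaw 75.49 xax [-0.0002 -0.     -1.    ] F [-0.35 -0.06 -1.33] M [ 0.016 -0.148  0.048] w 0.0127 q [ 0.84  0.69 -0.81  1.9   0.67  0.84  0.98]
```

3 mm under the plate's face with no force, so the tip is in the keyhole. Continuing.

{"api": "step_arm", "payload": {
  "increments": [
    [[1,0.03,0,0,0],[1,0.02,0,0,0],[1,0,0,0,0]]
  ]
}}

```text
clock: 15.9
tcp_pos: [0.51, -0.1645, 0.101]
eef_rot: [[-0.0, 0.251, 0.968], [0.0, 0.968, -0.251], [-1.0, -0.0, -0.0]]
contact_force: [-0.0, 0.3, -0.5]
width: 0.0128
```

{"api": "step_arm", "payload": {
  "increments": [
    [[1,0.03,0,0,0],[1,0.02,0,0,0],[1,0,0,0,0]]
  ]
}}

```text
clock: 16.27
tcp_pos: [0.51, -0.1645, 0.0995]
eef_rot: [[-0.0, 0.251, 0.968], [-0.0, 0.968, -0.251], [-1.0, -0.0, -0.0]]
contact_force: [0.0, -0.2, -1.1]
width: 0.0125
```

{"api": "step_arm", "payload": {
  "increments": [
    [[1,0.03,0,0,0],[1,0.02,0,0,0],[1,0,0,0,0]]
  ]
}}

```text
clock: 16.65
tcp_pos: [0.51, -0.1645, 0.098]
eef_rot: [[-0.0, 0.251, 0.968], [0.0, 0.968, -0.251], [-1.0, -0.0, -0.0]]
contact_force: [0.0, -0.5, -1.1]
width: 0.0127
```

{"api": "step_arm", "payload": {
  "increments": [
    [[1,0.05,0,0,0],[1,0.05,0,0,0],[1,0.05,0,0,0],[1,0,0,0,0]]
  ]
}}

```text
clock: 17.15
tcp_pos: [0.5099, -0.1644, 0.0934]
eef_rot: [[-0.0, 0.251, 0.968], [0.0, 0.968, -0.251], [-1.0, -0.0, -0.0]]
contact_force: [-0.2, 0.1, -0.2]
width: 0.0127
```

{"api": "step_arm", "payload": {
  "increments": [
    [[1,0.05,0,0,0],[1,0.05,0,0,0],[1,0.05,0,0,0],[1,0,0,0,0]]
  ]
}}

```text
clock: 17.65
tcp_pos: [0.5099, -0.1645, 0.0889]
eef_rot: [[-0.0, 0.251, 0.968], [0.0, 0.968, -0.251], [-1.0, -0.0, -0.0]]
contact_force: [-0.2, -0.5, 0.4]
width: 0.0126
```

{"api": "step_arm", "payload": {
  "increments": [
    [[1,0.05,0,0,0],[1,0.05,0,0,0],[1,0.05,0,0,0],[1,0,0,0,0]]
  ]
}}

```text
clock: 18.15
tcp_pos: [0.5099, -0.1645, 0.0844]
eef_rot: [[-0.0, 0.251, 0.968], [0.0, 0.968, -0.251], [-1.0, 0.0, -0.0]]
contact_force: [-0.4, -0.8, 0.1]
width: 0.0127
```

{"api": "step_arm", "payload": {
  "increments": [
    [[1,0.05,0,0,0],[1,0.04,0,0,0],[1,0,0,0,0]]
  ]
}}

```text
clock: 18.52
tcp_pos: [0.51, -0.1645, 0.0817]
eef_rot: [[-0.0, 0.251, 0.968], [0.0, 0.968, -0.251], [-1.0, -0.0, -0.0]]
contact_force: [-0.1, 0.0, 0.2]
width: 0.0123
```

{"api": "step_arm", "payload": {
  "increments": [
    [[1,0.02,0,0,0],[1,0,0,0,0]]
  ]
}}

```text
clock: 18.77
tcp_pos: [0.51, -0.1645, 0.0812]
eef_rot: [[-0.0, 0.251, 0.968], [0.0, 0.968, -0.251], [-1.0, -0.0, -0.0]]
contact_force: [0.3, 0.2, -0.5]
width: 0.0125
```

Run:
```python
from h import *
s=st()
im=optics.grab_frame("scene")[:,:,::-1]
cv2.imwrite("pics/in.png",cv2.resize(im[105:165,180:240],(600,600),interpolation=2))
```

```text
t 18.77 tcp [ 0.51   -0.1645  0.0812] jawyaw 75.48 xax [-0.0001  0.     -1.    ] F [ 0.32  0.22 -0.46] M [ 0.01  -0.153  0.062] w 0.0125 q [ 0.82  0.72 -0.79  1.91  0.7   0.81  0.96]
```

View pics/in.png

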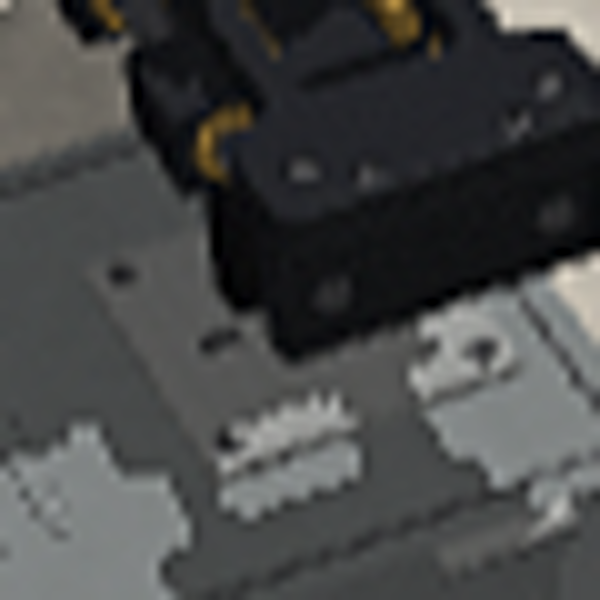

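The gripper is down at the plate, with the pointer at crop (218,342). By measured height the key is about 24.3 mm in. One small step to feel the seat.

{"api": "step_arm", "payload": {
  "increments": [
    [[1,0.02,0,0,0],[1,0,0,0,0]]
  ]
}}

```text
clock: 19.08
tcp_pos: [0.51, -0.1645, 0.0806]
eef_rot: [[-0.0, 0.251, 0.968], [0.0, 0.968, -0.251], [-1.0, -0.0, -0.0]]
contact_force: [0.6, 1.2, -0.2]
width: 0.0123
```

{"api": "step_arm", "payload": {
  "increments": [
    [[1,0.01,0,0,0],[1,0,0,0,0]]
  ]
}}

```text
clock: 19.32
tcp_pos: [0.5101, -0.1645, 0.0804]
eef_rot: [[0.0, 0.251, 0.968], [-0.0, 0.968, -0.251], [-1.0, -0.0, 0.0]]
contact_force: [0.0, 0.2, 0.8]
width: 0.0122
```

The height matches full seating (0.0805 expected). Turning clockwise in small groups while watching force and moment.

{"api": "step_arm", "payload": {
  "increments": [
    [[1,0,0,0,0.6],[1,0,0,0,0.6],[1,0,0,0,0.6],[1,0,0,0,0]]
  ]
}}

```text
clock: 19.82
tcp_pos: [0.51, -0.1648, 0.0804]
eef_rot: [[-0.0, 0.399, 0.917], [-0.001, 0.917, -0.399], [-1.0, -0.001, 0.0]]
contact_force: [-0.9, -1.7, 1.7]
width: 0.0124
```

Run:
```python
from h import *
st()
```

```text
t 19.82 tcp [ 0.51   -0.1648  0.0804] jawyaw 66.51 xax [-0.0002 -0.0007 -1.    ] F [-0.85 -1.66  1.69] M [-0.178  0.02   0.011] w 0.0124 q [ 0.79  0.71 -0.75  1.91  0.68  0.79  0.82]
```

{"api": "step_arm", "payload": {
  "increments": [
    [[1,0,0,0,0.6],[1,0,0,0,0.6],[1,0,0,0,0.6],[1,0,0,0,0]]
  ]
}}

```text
clock: 20.32
tcp_pos: [0.51, -0.1647, 0.0804]
eef_rot: [[-0.0, 0.536, 0.844], [-0.001, 0.844, -0.536], [-1.0, -0.0, 0.0]]
contact_force: [-1.4, -0.9, 1.0]
width: 0.013
```

Run:
```python
from h import *
st()
```

```text
t 20.32 tcp [ 0.51   -0.1647  0.0804] jawyaw 57.56 xax [-0.0001 -0.0005 -1.    ] F [-1.35 -0.86  1.05] M [-0.292 -0.016  0.006] w 0.013 q [ 0.77  0.7  -0.72  1.91  0.65  0.78  0.69]
```

{"api": "step_arm", "payload": {
  "increments": [
    [[1,0,0,0,0.8],[1,0,0,0,0.8],[1,0,0,0,0.8],[1,0,0,0,0.8],[1,0,0,0,0.8],[1,0,0,0,0]]
  ]
}}

```text
clock: 21.08
tcp_pos: [0.51, -0.1646, 0.0804]
eef_rot: [[-0.0, 0.792, 0.61], [-0.0, 0.61, -0.792], [-1.0, -0.0, 0.0]]
contact_force: [-0.9, -1.0, 1.5]
width: 0.0128
```

Run:
```python
from h import *
st()
```

```text
t 21.07 tcp [ 0.51   -0.1646  0.0804] jawyaw 37.6 xax [-0.     -0.0004 -1.    ] F [-0.87 -1.    1.45] M [-0.201  0.005  0.047] w 0.0128 q [ 0.71  0.67 -0.64  1.92  0.58  0.74  0.4 ]
```

{"api": "step_arm", "payload": {
  "increments": [
    [[1,0,0,0,0.8],[1,0,0,0,0.8],[1,0,0,0,0.8],[1,0,0,0,0.8],[1,0,0,0,0.8],[1,0,0,0,0]]
  ]
}}

```text
clock: 21.82
tcp_pos: [0.5101, -0.1645, 0.0804]
eef_rot: [[0.0, 0.953, 0.303], [-0.0, 0.303, -0.953], [-1.0, 0.0, 0.0]]
contact_force: [-0.1, -1.0, 2.0]
width: 0.0122
```

Run:
```python
from h import *
st()
im=optics.grab_frame("scene")[:,:,::-1]
cv2.imwrite("pics/turn.png",cv2.resize(im[105:165,180:240],(600,600),interpolation=2))
```

```text
t 21.82 tcp [ 0.5101 -0.1645  0.0804] jawyaw 17.64 xax [ 0.0001 -0.0002 -1.    ] F [-0.09 -0.95  1.97] M [-0.231 -0.04   0.043] w 0.0122 q [ 0.65  0.65 -0.56  1.92  0.5   0.72  0.11]
```

View pics/turn.png

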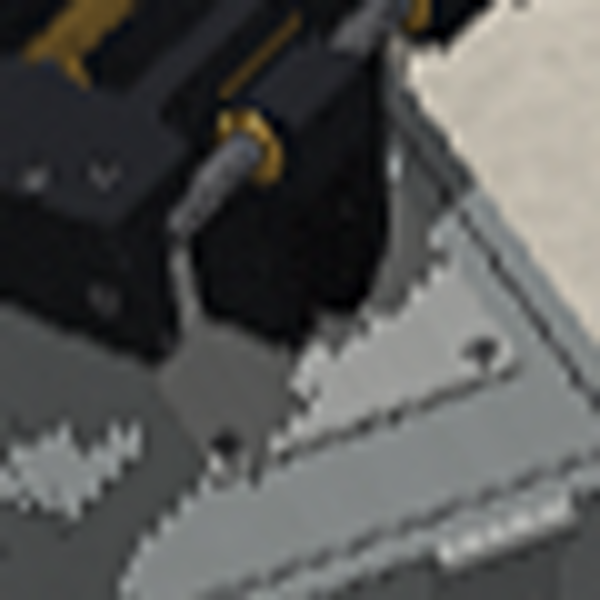

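The pointer has left its home spot at (218,342), so the barrel is turning. 58° turned so far.

{"api": "step_arm", "payload": {
  "increments": [
    [[1,0,0,0,0.8],[1,0,0,0,0.8],[1,0,0,0,0.8],[1,0,0,0,0.8],[1,0,0,0,0.8],[1,0,0,0,0]]
  ]
}}

```text
clock: 22.62
tcp_pos: [0.5102, -0.1645, 0.0803]
eef_rot: [[0.0, 0.999, -0.041], [-0.0, -0.041, -0.999], [-1.0, 0.0, 0.0]]
contact_force: [0.5, -1.3, 1.0]
width: 0.0124
```

Run:
```python
from h import *
st()
```

```text
t 22.62 tcp [ 0.5102 -0.1645  0.0803] jawyaw -2.37 xax [ 0.0003 -0.0001 -1.    ] F [ 0.51 -1.32  0.97] M [-0.3   -0.089 -0.007] w 0.0124 q [ 0.59  0.63 -0.47  1.92  0.43  0.69 -0.18]
```

{"api": "step_arm", "payload": {
  "increments": [
    [[1,0,0,0,0.6],[1,0,0,0,0.4],[1,0,0,0,0]]
  ]
}}

```text
clock: 23.0
tcp_pos: [0.5102, -0.1645, 0.0803]
eef_rot: [[0.0, 0.992, -0.129], [-0.0, -0.129, -0.992], [-1.0, 0.0, 0.0]]
contact_force: [1.0, -1.0, 1.3]
width: 0.0128
```

Run:
```python
from h import *
st()
```

```text
t 23.0 tcp [ 0.5102 -0.1645  0.0803] jawyaw -7.43 xax [ 0.0003 -0.0001 -1.    ] F [ 0.97 -1.03  1.32] M [-0.231 -0.11   0.033] w 0.0128 q [ 0.57  0.62 -0.45  1.92  0.41  0.69 -0.25]
```

{"api": "step_arm", "payload": {
  "increments": [
    [[1,0,0,0,0.3],[1,0,0,0,0]]
  ]
}}

```text
clock: 23.25
tcp_pos: [0.5102, -0.1645, 0.0803]
eef_rot: [[0.0, 0.988, -0.157], [-0.0, -0.157, -0.988], [-1.0, 0.0, 0.0]]
contact_force: [0.6, 0.2, 1.1]
width: 0.0123
```

Run:
```python
from h import *
st()
```

```text
t 23.25 tcp [ 0.5102 -0.1645  0.0803] jawyaw -9.01 xax [ 0.0003 -0.0001 -1.    ] F [0.59 0.18 1.08] M [-0.232 -0.263  0.021] w 0.0123 q [ 0.57  0.62 -0.44  1.92  0.41  0.68 -0.28]
```

{"api": "step_arm", "payload": {
  "increments": [
    [[1,0,0,0,0.3],[1,0,0,0,0]]
  ]
}}

```text
clock: 23.5
tcp_pos: [0.5102, -0.1645, 0.0804]
eef_rot: [[0.0, 0.983, -0.183], [-0.0, -0.183, -0.983], [-1.0, 0.0, 0.0]]
contact_force: [1.0, -1.8, 1.8]
width: 0.0123
```

Run:
```python
from h import *
st()
```

```text
t 23.5 tcp [ 0.5102 -0.1645  0.0804] jawyaw -10.53 xax [ 0.0003 -0.0001 -1.    ] F [ 0.95 -1.75  1.83] M [-0.305 -0.248  0.042] w 0.0123 q [ 0.56  0.62 -0.44  1.92  0.4   0.68 -0.3 ]
```

86° turned and no stop felt yet. Continuing in 1.5° steps.

{"api": "step_arm", "payload": {
  "increments": [
    [[1,0,0,0,0.3],[1,0,0,0,0]]
  ]
}}

```text
clock: 23.75
tcp_pos: [0.5102, -0.1645, 0.0804]
eef_rot: [[0.0, 0.978, -0.209], [-0.0, -0.209, -0.978], [-1.0, 0.0, 0.0]]
contact_force: [0.7, -1.8, 0.7]
width: 0.0123
```

Run:
```python
from h import *
st()
im=optics.grab_frame("scene")[:,:,::-1]
cv2.imwrite("pics/turn2.png",cv2.resize(im[95:165,170:240],(600,600),interpolation=2))
```

```text
t 23.75 tcp [ 0.5102 -0.1645  0.0804] jawyaw -12.04 xax [ 0.0003 -0.0001 -1.    ] F [ 0.71 -1.84  0.73] M [-0.235 -0.323 -0.005] w 0.0123 q [ 0.56  0.62 -0.43  1.93  0.39  0.68 -0.32]
```

View pics/turn2.png

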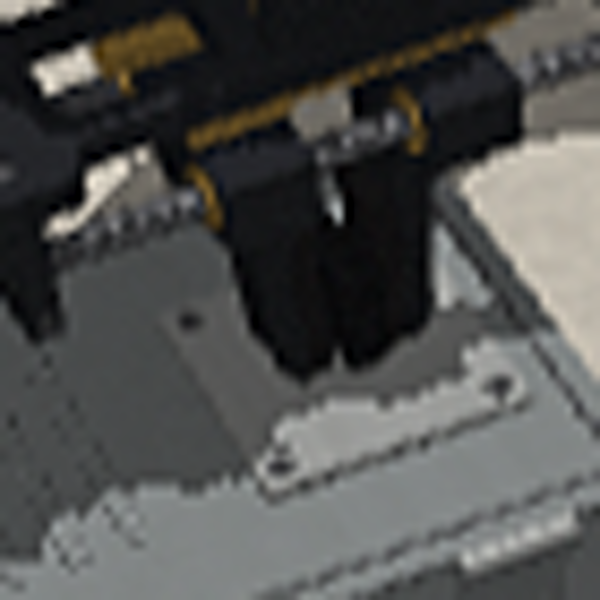

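{"api": "step_arm", "payload": {
  "increments": [
    [[1,0,0,0,0.3],[1,0,0,0,0]]
  ]
}}

```text
clock: 24.05
tcp_pos: [0.5101, -0.1645, 0.0803]
eef_rot: [[0.0, 0.972, -0.234], [-0.0, -0.234, -0.972], [-1.0, 0.0, 0.0]]
contact_force: [1.5, -1.0, 2.2]
width: 0.0125
```

Run:
```python
from h import *
s=st();print(np.array(s["effort"]).round(3))
```

```text
t 24.05 tcp [ 0.5101 -0.1645  0.0803] jawyaw -13.54 xax [ 0.0001 -0.0001 -1.    ] F [ 1.52 -0.97  2.16] M [-0.319 -0.357  0.043] w 0.0125 q [ 0.55  0.62 -0.42  1.93  0.39  0.68 -0.34]
[ -0.319 -49.829  -5.479 -15.296  -0.371   0.384  -0.172]
```

{"api": "step_arm", "payload": {
  "increments": [
    [[1,0,0,0,0.3],[1,0,0,0,0]]
  ]
}}

```text
clock: 24.3
tcp_pos: [0.5101, -0.1644, 0.0803]
eef_rot: [[0.0, 0.966, -0.259], [-0.0, -0.259, -0.966], [-1.0, 0.0, 0.0]]
contact_force: [1.1, -0.0, 2.2]
width: 0.0126
```

Run:
```python
from h import *
s=st();print(np.array(s["effort"]).round(3))
```

```text
t 24.3 tcp [ 0.5101 -0.1644  0.0803] jawyaw -15.04 xax [ 0.0001 -0.0001 -1.    ] F [ 1.12 -0.02  2.17] M [-0.247 -0.356  0.046] w 0.0126 q [ 0.55  0.62 -0.42  1.93  0.38  0.68 -0.36]
[ -0.278 -49.767  -5.331 -15.228  -0.414   0.414  -0.22 ]
```

{"api": "step_arm", "payload": {
  "increments": [
    [[1,0,0,0,0.3],[1,0,0,0,0],[1,0,0,0,0]]
  ]
}}

```text
clock: 24.68
tcp_pos: [0.5101, -0.1645, 0.0803]
eef_rot: [[0.0, 0.959, -0.284], [-0.0, -0.284, -0.959], [-1.0, 0.0, -0.0]]
contact_force: [1.0, -1.2, 0.5]
width: 0.0127
```

Run:
```python
from h import *
s=st();print(np.array(s["effort"]).round(3))
```

```text
t 24.68 tcp [ 0.5101 -0.1645  0.0803] jawyaw -16.51 xax [ 0.0001 -0.     -1.    ] F [ 0.99 -1.22  0.46] M [-0.302 -0.381  0.15 ] w 0.0127 q [ 0.55  0.61 -0.41  1.93  0.38  0.68 -0.38]
[ -0.243 -49.64   -5.21  -15.099  -0.44    0.465  -0.159]
```

{"api": "step_arm", "payload": {
  "increments": [
    [[1,0,0,0,0.2],[1,0,0,0,0]]
  ]
}}

```text
clock: 24.92
tcp_pos: [0.5101, -0.1645, 0.0803]
eef_rot: [[0.0, 0.954, -0.301], [-0.0, -0.301, -0.954], [-1.0, 0.0, 0.0]]
contact_force: [1.0, -0.7, 0.8]
width: 0.0128
```

Run:
```python
from h import *
for i in range(3):
  s=st();optics.grab_frame("scene")
```

```text
t 24.93 tcp [ 0.5101 -0.1645  0.0803] jawyaw -17.53 xax [ 0.0001 -0.0001 -1.    ] F [ 0.99 -0.67  0.82] M [-0.241 -0.455  0.214] w 0.0128 q [ 0.54  0.61 -0.41  1.93  0.37  0.68 -0.4 ]
t 24.98 tcp [ 0.5101 -0.1645  0.0804] jawyaw -17.51 xax [ 0.0002 -0.0001 -1.    ] F [ 1.31 -1.06  2.44] M [-0.315 -0.43   0.154] w 0.0129 q [ 0.54  0.61 -0.41  1.93  0.37  0.68 -0.4 ]
t 25.02 tcp [ 0.5101 -0.1645  0.0803] jawyaw -17.51 xax [ 0.0001 -0.     -1.    ] F [ 1.27 -1.09  2.4 ] M [-0.291 -0.423  0.2  ] w 0.013 q [ 0.54  0.61 -0.41  1.93  0.37  0.68 -0.4 ]
```

The moment about z rose from about 0.04 to 0.19 N m, so the stop is reached. Turning back home.

{"api": "step_arm", "payload": {
  "increments": [
    [[1,0,0,0,-0.5],[1,0,0,0,-1],[1,0,0,0,-1],[1,0,0,0,-1],[1,0,0,0,-1],[1,0,0,0,-1],[1,0,0,0,-1],[1,0,0,0,-1],[1,0,0,0,-1],[1,0,0,0,-1],[1,0,0,0,-1],[1,0,0,0,-1],[1,0,0,0,-1],[1,0,0,0,-1],[1,0,0,0,-1],[1,0,0,0,-1],[1,0,0,0,-1],[1,0,0,0,-1],[1,0,0,0,-0.9],[1,0,0,0,0]]
  ]
}}

```text
clock: 27.58
tcp_pos: [0.5097, -0.1646, 0.0803]
eef_rot: [[-0.001, 0.268, 0.964], [0.0, 0.964, -0.268], [-1.0, -0.0, -0.001]]
contact_force: [-0.0, -1.2, 3.5]
width: 0.0125
```

Run:
```python
from h import *
s=st()
```

```text
t 27.57 tcp [ 0.5097 -0.1646  0.0803] jawyaw 74.48 xax [-0.0007  0.0001 -1.    ] F [-0.03 -1.21  3.51] M [-0.262 -0.179 -0.006] w 0.0125 q [ 0.82  0.72 -0.78  1.91  0.7   0.81  0.94]
```

{"api": "step_arm", "payload": {
  "increments": [
    [[1,0,0,0,-0.3],[1,0,0,0,-0.3],[1,0,0,0,0]]
  ]
}}

```text
clock: 27.95
tcp_pos: [0.5097, -0.1646, 0.0802]
eef_rot: [[-0.001, 0.217, 0.976], [-0.0, 0.976, -0.217], [-1.0, -0.0, -0.001]]
contact_force: [-0.9, -1.5, 3.9]
width: 0.0127
```

Run:
```python
from h import *
for i in range(2):
  s=st();optics.grab_frame("scene")
```

```text
t 27.95 tcp [ 0.5097 -0.1646  0.0802] jawyaw 77.49 xax [-0.0006 -0.0002 -1.    ] F [-0.93 -1.55  3.92] M [-0.34  -0.004 -0.042] w 0.0127 q [ 0.82  0.73 -0.79  1.91  0.71  0.81  0.99]
t 28.0 tcp [ 0.5098 -0.1646  0.0803] jawyaw 77.47 xax [-0.0005 -0.0002 -1.    ] F [-1.02 -1.99  3.24] M [-0.385 -0.02  -0.013] w 0.0126 q [ 0.82  0.73 -0.79  1.91  0.71  0.81  0.99]
```

{"api": "step_arm", "payload": {
  "increments": [
    [[1,0,0,0,-0.4],[1,0,0,0,-0.4],[1,0,0,0,0]]
  ]
}}

```text
clock: 28.42
tcp_pos: [0.5099, -0.1646, 0.0802]
eef_rot: [[-0.0, 0.148, 0.989], [-0.0, 0.989, -0.148], [-1.0, -0.0, -0.0]]
contact_force: [-1.3, -2.4, 4.2]
width: 0.0125
```

Run:
```python
from h import *
s=st()
im=optics.grab_frame("scene")[:,:,::-1]
cv2.imwrite("pics/back.png",cv2.resize(im[105:165,180:240],(600,600),interpolation=2))
s=st()
```

```text
t 28.43 tcp [ 0.5099 -0.1646  0.0802] jawyaw 81.51 xax [-0.0003 -0.     -1.    ] F [-1.28 -2.38  4.23] M [-0.418  0.064 -0.029] w 0.0125 q [ 0.83  0.74 -0.81  1.91  0.73  0.82  1.05]
t 28.48 tcp [ 0.5099 -0.1646  0.0802] jawyaw 81.48 xax [-0.0003 -0.0001 -1.    ] F [-0.76 -1.71  4.65] M [-0.454  0.08  -0.024] w 0.0128 q [ 0.83  0.73 -0.81  1.91  0.73  0.82  1.05]
```

View pics/back.png

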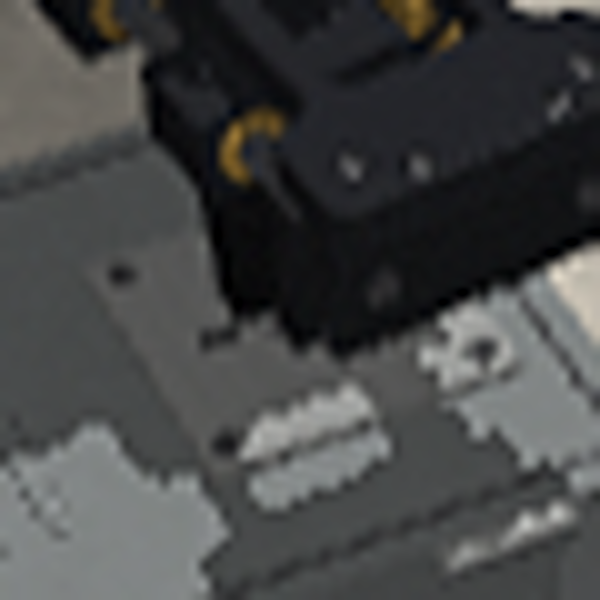

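The pointer is back near its home place, (218,337) against (218,342). Continuing to the home stop by feel.

{"api": "step_arm", "payload": {
  "increments": [
    [[1,0,0,0,-0.4],[1,0,0,0,0]]
  ]
}}

```text
clock: 28.72
tcp_pos: [0.5099, -0.1646, 0.0802]
eef_rot: [[-0.0, 0.113, 0.994], [-0.0, 0.994, -0.113], [-1.0, -0.0, -0.0]]
contact_force: [-1.2, -3.5, 4.3]
width: 0.013
```

Run:
```python
from h import *
s=st()
```

```text
t 28.73 tcp [ 0.5099 -0.1646  0.0802] jawyaw 83.52 xax [-0.0003 -0.0001 -1.    ] F [-1.19 -3.45  4.34] M [-0.476  0.182 -0.036] w 0.013 q [ 0.84  0.74 -0.82  1.91  0.73  0.82  1.08]
```

{"api": "step_arm", "payload": {
  "increments": [
    [[1,0,0,0,-0.3],[1,0,0,0,0]]
  ]
}}

```text
clock: 28.98
tcp_pos: [0.5099, -0.1646, 0.0803]
eef_rot: [[-0.0, 0.087, 0.996], [-0.0, 0.996, -0.087], [-1.0, -0.0, -0.0]]
contact_force: [-1.8, -2.6, 5.0]
width: 0.0129
```

Run:
```python
from h import *
s=st()
```

```text
t 28.98 tcp [ 0.5099 -0.1646  0.0803] jawyaw 85.0 xax [-0.0003 -0.     -1.    ] F [-1.84 -2.6   4.96] M [-0.512  0.165 -0.076] w 0.0129 q [ 0.84  0.74 -0.82  1.91  0.74  0.83  1.1 ]
```

{"api": "step_arm", "payload": {
  "increments": [
    [[1,0,0,0,-0.3],[1,0,0,0,0]]
  ]
}}

```text
clock: 29.22
tcp_pos: [0.5099, -0.1646, 0.0803]
eef_rot: [[-0.0, 0.061, 0.998], [-0.0, 0.998, -0.061], [-1.0, -0.0, -0.0]]
contact_force: [-1.6, -2.8, 3.7]
width: 0.0127
```

Run:
```python
from h import *
s=st()
```

```text
t 29.23 tcp [ 0.5099 -0.1646  0.0803] jawyaw 86.5 xax [-0.0002 -0.0001 -1.    ] F [-1.59 -2.85  3.74] M [-0.6    0.154 -0.096] w 0.0127 q [ 0.84  0.74 -0.83  1.91  0.74  0.83  1.12]
```

{"api": "step_arm", "payload": {
  "increments": [
    [[1,0,0,0,-0.3],[1,0,0,0,0]]
  ]
}}

```text
clock: 29.48
tcp_pos: [0.51, -0.1646, 0.0803]
eef_rot: [[-0.0, 0.035, 0.999], [-0.0, 0.999, -0.035], [-1.0, -0.0, -0.0]]
contact_force: [-1.6, -2.6, 3.7]
width: 0.0125
```

Run:
```python
from h import *
s=st()
im=optics.grab_frame("scene")[:,:,::-1]
cv2.imwrite("pics/back2.png",cv2.resize(im[105:165,180:240],(600,600),interpolation=2))
s=st()
```

```text
t 29.48 tcp [ 0.51   -0.1646  0.0803] jawyaw 88.0 xax [-0.0002 -0.     -1.    ] F [-1.62 -2.65  3.73] M [-0.594  0.242 -0.205] w 0.0125 q [ 0.85  0.75 -0.83  1.91  0.75  0.83  1.14]
t 29.52 tcp [ 0.5099 -0.1646  0.0803] jawyaw 87.98 xax [-0.0002 -0.     -1.    ] F [-2.4  -2.61  3.28] M [-0.555  0.28  -0.183] w 0.0131 q [ 0.85  0.75 -0.83  1.91  0.75  0.83  1.14]
```

View pics/back2.png

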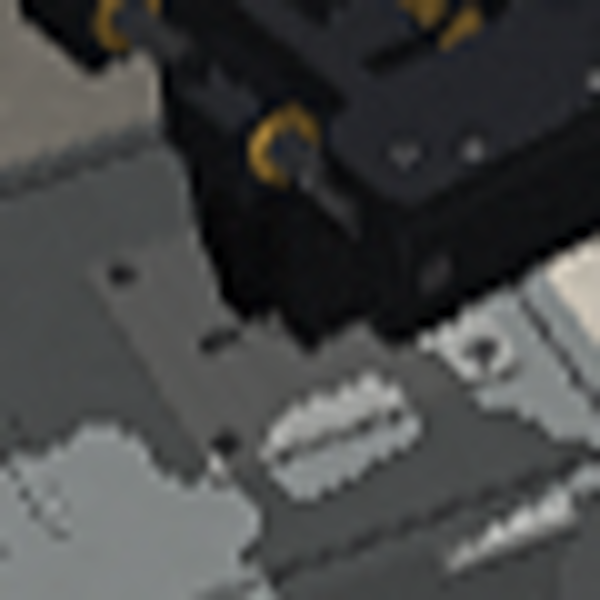

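The moment is now -0.2 N m and the pointer is exactly at its home spot (218,342), so the barrel is home. Going back to the middle of the play, the entry yaw of about 75.7°, and starting a gentle withdrawal.

{"api": "step_arm", "payload": {
  "increments": [
    [[1,0,0,0,0.8],[1,0,0,0,0.8],[1,0,0,0,0.8],[1,0,0,0,0.06],[1,0,0,0,0]]
  ]
}}

```text
clock: 30.15
tcp_pos: [0.5101, -0.1641, 0.0803]
eef_rot: [[0.0, 0.246, 0.969], [0.0, 0.969, -0.246], [-1.0, 0.0, 0.0]]
contact_force: [-1.3, -1.1, 4.0]
width: 0.0127
```

Run:
```python
from h import *
s=st();units([.51,-.1645,.0803])
```

```text
t 30.15 tcp [ 0.5101 -0.1641  0.0803] jawyaw 75.78 xax [ 0.0001  0.0004 -1.    ] F [-1.29 -1.06  4.02] M [-0.218  0.149  0.001] w 0.0127 q [ 0.82  0.73 -0.79  1.91  0.71  0.81  0.96]
tool units [-0.     -0.0133  0.0006] mm [-0.0012 -0.4004  0.0189]
```

{"api": "step_arm", "payload": {
  "increments": [
    [[1,-0.03,0,0,0],[1,-0.03,0,0,0],[1,0,0,0,0]]
  ]
}}

```text
clock: 30.52
tcp_pos: [0.51, -0.1642, 0.082]
eef_rot: [[-0.0, 0.247, 0.969], [0.001, 0.969, -0.247], [-1.0, 0.0, -0.0]]
contact_force: [-0.9, 0.3, 0.1]
width: 0.0122
```

Run:
```python
from h import *
s=st()
```

```text
t 30.52 tcp [ 0.51   -0.1642  0.082 ] jawyaw 75.7 xax [-0.      0.0005 -1.    ] F [-0.85  0.29  0.11] M [-0.033 -0.108  0.011] w 0.0122 q [ 0.82  0.72 -0.79  1.91  0.71  0.81  0.96]
```

{"api": "step_arm", "payload": {
  "increments": [
    [[1,-0.04,-0.01,0,0],[1,-0.04,0,0,0],[1,0,0,0,0]]
  ]
}}

```text
clock: 30.9
tcp_pos: [0.5101, -0.1647, 0.0846]
eef_rot: [[0.0, 0.247, 0.969], [0.0, 0.969, -0.247], [-1.0, 0.0, 0.0]]
contact_force: [-0.4, 0.3, -0.9]
width: 0.0123
```

{"api": "step_arm", "payload": {
  "increments": [
    [[1,-0.05,0,0,0],[1,-0.05,0,0,0],[1,0,0,0,0]]
  ]
}}

```text
clock: 31.28
tcp_pos: [0.5101, -0.1648, 0.0877]
eef_rot: [[0.0, 0.247, 0.969], [-0.0, 0.969, -0.247], [-1.0, -0.0, 0.0]]
contact_force: [0.4, 0.0, 0.7]
width: 0.0122
```

{"api": "step_arm", "payload": {
  "increments": [
    [[1,-0.06,0,0,0],[1,-0.06,0,0,0],[1,-0.06,0,0,0],[1,0,0,0,0]]
  ]
}}

```text
clock: 31.78
tcp_pos: [0.5101, -0.1648, 0.0931]
eef_rot: [[0.0, 0.247, 0.969], [-0.0, 0.969, -0.247], [-1.0, -0.0, 0.0]]
contact_force: [0.0, 1.1, -0.2]
width: 0.0126
```

{"api": "step_arm", "payload": {
  "increments": [
    [[1,-0.08,0,0,0],[1,-0.08,0,0,0],[1,-0.08,0,0,0],[1,0,0,0,0]]
  ]
}}

```text
clock: 32.28
tcp_pos: [0.5101, -0.1648, 0.1003]
eef_rot: [[0.0, 0.247, 0.969], [-0.0, 0.969, -0.247], [-1.0, -0.0, 0.0]]
contact_force: [0.8, -0.2, -1.0]
width: 0.0123
```

Withdrawing freely. Rising to travel height.

{"api": "step_arm", "payload": {
  "increments": [
    [[1,-0.2,0,0,0],[1,-0.3,0,0,0],[1,-0.6,0,0,0],[1,-0.7,0,0,0],[1,-0.6,0,0,0],[1,-0.1,0,0,0],[1,0,0,0,0]]
  ]
}}

```text
clock: 33.15
tcp_pos: [0.5098, -0.165, 0.1752]
eef_rot: [[0.0, 0.248, 0.969], [-0.0, 0.969, -0.248], [-1.0, -0.0, 0.0]]
contact_force: [-0.4, -0.4, -0.2]
width: 0.0124
```

Run:
```python
from h import *
s=st();units([.5378,.1765,.175])
im=optics.grab_frame("scene")[:,:,::-1]
cv2.imwrite("pics/out.png",cv2.resize(im[80:165,160:245],(600,600),interpolation=2))
p=np.array(s["tcp_pos"]);print(((np.array(proj("scene",p-[0,0,.0315]))-[160,80])*600/85))
```

```text
t 33.15 tcp [ 0.5098 -0.165   0.1752] jawyaw 75.67 xax [ 0.     -0.0003 -1.    ] F [-0.4  -0.39 -0.2 ] M [-0.001 -0.121 -0.023] w 0.0124 q [ 0.9   0.6  -0.9   1.86  0.57  0.97  1.07]
tool units [ 0.0017 11.2596 -1.9145] mm [  0.0508 337.7883 -57.4349]
[327.1018 211.9612]
```

View pics/out.png

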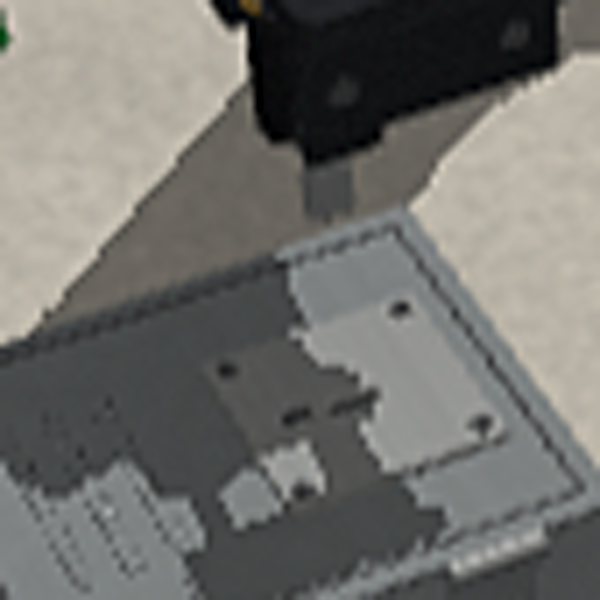

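The key is out, with its tip at (327,213) against a predicted (327,212), so it hasn't slipped. The pointer is at home. Returning over the stand.

{"api": "step_arm", "payload": {
  "increments": [
    [[1,0,0.5,-0.085,0],[1,0,0.93,-0.158,0],[1,0,0.93,-0.158,0],[1,0,0.93,-0.158,0],[1,0,0.93,-0.158,0],[1,0,0.93,-0.158,0],[1,0,0.93,-0.158,0],[1,0,0.93,-0.158,0],[1,0,0.93,-0.158,0],[1,0,0.93,-0.158,0],[1,0,0.93,-0.158,0],[1,0,0.93,-0.158,0],[1,0,0.53,-0.09,0],[1,0,0,0,-1],[1,0,0,0,-1],[1,0,0,0,-1],[1,0,0,0,-1],[1,0,0,0,0],[1,0,0,0,0]]
  ]
}}

```text
clock: 35.58
tcp_pos: [0.5377, 0.1767, 0.1749]
eef_rot: [[-0.0, -0.097, 0.995], [-0.0, 0.995, 0.097], [-1.0, -0.0, -0.0]]
contact_force: [-0.3, -1.0, -1.0]
width: 0.0125
```

Run:
```python
from h import *
s=st();units([.5378,.1765,.085])
```

```text
t 35.58 tcp [0.5377 0.1767 0.1749] jawyaw 95.59 xax [-0.0004 -0.0002 -1.    ] F [-0.3  -1.   -1.01] M [ 0.022 -0.127  0.023] w 0.0125 q [ 0.29  0.68 -0.97  1.78  0.65  1.04  0.75]
tool units [ 2.9969 -0.0078  0.0049] mm [89.9079 -0.2355  0.1471]
```

{"api": "step_arm", "payload": {
  "increments": [
    [[1,0.6,0,0,0],[1,0.8,0,0,0],[1,0.8,0,0,0],[1,0.5,0,0,0],[1,0.25,0,0,0],[1,0,0,0,0]]
  ]
}}

```text
clock: 36.33
tcp_pos: [0.5378, 0.1769, 0.0863]
eef_rot: [[-0.0, -0.099, 0.995], [0.0, 0.995, 0.099], [-1.0, 0.0, -0.0]]
contact_force: [0.6, 0.9, -0.8]
width: 0.0123
```

Run:
```python
from h import *
s=st();units([.5378,.1765,.0517])
```

```text
t 36.33 tcp [0.5378 0.1769 0.0863] jawyaw 95.69 xax [-0.0004  0.0001 -1.    ] F [ 0.62  0.9  -0.81] M [ 0.057 -0.117 -0.026] w 0.0123 q [ 0.22  0.79 -0.87  1.83  0.77  0.9   0.66]
tool units [ 1.1542 -0.0123  0.0001] mm [34.6266 -0.3679  0.0041]
```

{"api": "step_arm", "payload": {
  "increments": [
    [[1,0.1,0,0,0],[1,0.1,0,0,0],[1,0.1,0,0,0],[1,0.06,0,0,0],[1,0,0,0,0]]
  ]
}}

```text
clock: 36.95
tcp_pos: [0.5378, 0.1767, 0.0757]
eef_rot: [[-0.0, -0.099, 0.995], [-0.0, 0.995, 0.099], [-1.0, -0.0, -0.0]]
contact_force: [0.5, -0.4, -0.8]
width: 0.0124
```

{"api": "step_arm", "payload": {
  "increments": [
    [[1,0.06,0,0,0],[1,0.06,0,0,0],[1,0,0,0,0]]
  ]
}}

```text
clock: 37.33
tcp_pos: [0.5377, 0.1767, 0.072]
eef_rot: [[-0.0, -0.099, 0.995], [-0.0, 0.995, 0.099], [-1.0, -0.0, -0.0]]
contact_force: [-0.5, 0.3, -0.7]
width: 0.0125
```

{"api": "step_arm", "payload": {
  "increments": [
    [[1,0.1,0,0,0],[1,0.1,0,0,0],[1,0.1,0,0,0],[1,0,0,0,0]]
  ]
}}

```text
clock: 37.83
tcp_pos: [0.5377, 0.1766, 0.0629]
eef_rot: [[-0.0, -0.099, 0.995], [-0.0, 0.995, 0.099], [-1.0, -0.0, -0.001]]
contact_force: [0.2, -0.8, -0.7]
width: 0.0123
```

{"api": "step_arm", "payload": {
  "increments": [
    [[1,0.1,0,0,0],[1,0.1,0,0,0],[1,0.08,0,0,0],[1,0,0,0,0]]
  ]
}}

```text
clock: 38.33
tcp_pos: [0.5377, 0.1767, 0.0546]
eef_rot: [[-0.0, -0.099, 0.995], [-0.0, 0.995, 0.099], [-1.0, -0.0, -0.0]]
contact_force: [-0.2, -0.0, 0.4]
width: 0.0123
```

{"api": "step_arm", "payload": {
  "increments": [
    [[1,0.05,0,0,0],[1,0.03,0,0,0],[1,0.02,0,0,0],[1,0,0,0,0]]
  ]
}}

```text
clock: 38.83
tcp_pos: [0.5378, 0.1767, 0.0518]
eef_rot: [[-0.0, -0.099, 0.995], [-0.0, 0.995, 0.099], [-1.0, -0.0, -0.0]]
contact_force: [-0.9, -0.4, 0.1]
width: 0.0122
```

Run:
```python
from h import *
s=st()
```

```text
t 38.83 tcp [0.5378 0.1767 0.0518] jawyaw 95.69 xax [-0.0001 -0.     -1.    ] F [-0.9  -0.38  0.12] M [ 0.095 -0.188 -0.011] w 0.0122 q [ 0.2   0.84 -0.83  1.84  0.82  0.85  0.62]
```

Seated height reached (0.0518, against 0.0515 at pick). Releasing slowly, then rising.

{"api": "step_arm", "payload": {
  "increments": [
    [[1,0.01,0,0,0],[0.8,0,0,0,0],[0.7,0,0,0,0],[0.5,0,0,0,0],[0.2,0,0,0,0],[0,0,0,0,0],[0,0,0,0,0],[0,0,0,0,0]]
  ]
}}

```text
clock: 39.83
tcp_pos: [0.5379, 0.1767, 0.0515]
eef_rot: [[0.0, -0.099, 0.995], [-0.0, 0.995, 0.099], [-1.0, -0.0, 0.0]]
contact_force: [-0.2, 0.3, 0.9]
width: 0.0744
```

{"api": "step_arm", "payload": {
  "increments": [
    [[0,-0.2,0,0,0],[0,-0.5,0,0,0],[0,-0.8,0,0,0],[0,-0.8,0,0,0],[0,-0.8,0,0,0],[0,-0.8,0,0,0],[0,0,0,-0.8,0],[0,0,0,-0.8,0],[0,0,-1,-0.2,0],[0,0,-1,-0.2,0],[0,0,-1,-0.2,0],[0,0,-1,0,0],[0,0,-1,0,0],[0,0,-1,0,0],[0,0,-1,0,0],[0,0,-1,0,0],[0,0,-1,0,0],[0,0,0,0,0],[0,0,0,0,0]]
  ]
}}

```text
clock: 42.2
tcp_pos: [0.499, -0.0976, 0.1692]
eef_rot: [[0.001, -0.1, 0.995], [0.0, 0.995, 0.1], [-1.0, 0.0, 0.001]]
contact_force: [0.5, 0.5, -1.1]
width: 0.0881
```

Run:
```python
from h import *
s=st()
im=optics.grab_frame("scene")[:,:,::-1];t=optics.grab_frame("top")[:,:,::-1]
cv2.imwrite("pics/end_s.png",im);cv2.imwrite("pics/end_t.png",t)
c=lambda i,x,y,w,h:cv2.resize(i[y:y+h,x:x+w],(390,390),interpolation=2)
cv2.imwrite("pics/end.png",np.hstack([c(im,290,225,60,60),c(t,130,170,60,60)]))
```

```text
t 42.2 tcp [ 0.499  -0.0976  0.1692] jawyaw 95.72 xax [ 0.0006  0.0003 -1.    ] F [ 0.54  0.49 -1.09] M [ 0.037 -0.133 -0.015] w 0.0881 q [ 0.87  0.61 -1.01  1.93  0.63  0.96  1.23]
```

View pics/end.png

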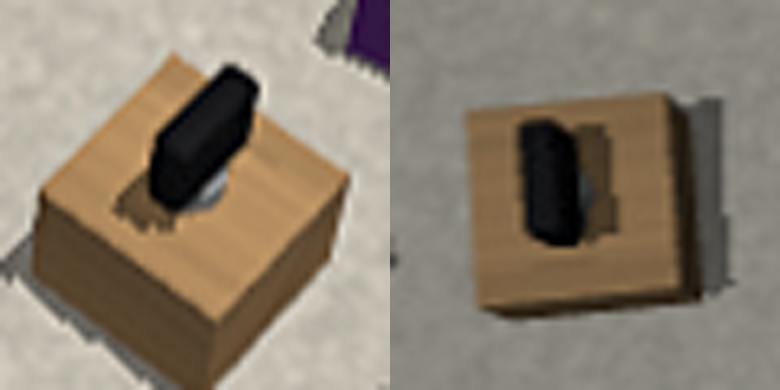

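View pics/end_s.png

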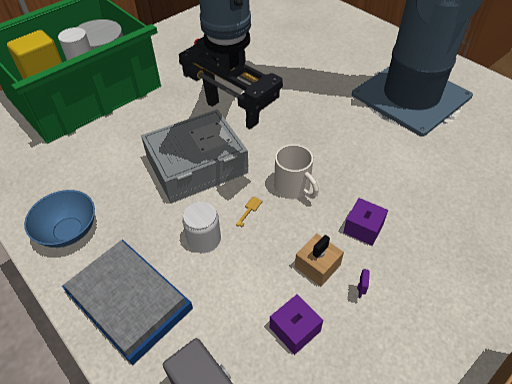

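The key stands as it did at the start: its pixels match in both views (scene (321,245), top (155,198)), upright with the shoulder on the block. The mug, tin and brass key haven't moved, and the arm is clear at z 0.17. Handing in.

Run:
```python
from rig import ticket
print(ticket.job_done())
```

```text
the job is handed in; nothing more can be done
None
```

I carried out the whole job and handed it in at about 42 s of the 72 s allowed; no verdict is reported.

- **Insertion:** The key went into the keyhole without resistance. The tool height at the bottom matched a fully seated key.
- **Turning:** I turned it clockwise until the moment rose to about 0.2 N m at the stop. I then turned it back until I felt the home stop at about -0.2 N m, with the pointer tab back at its starting pixel.
- **Forces:** The highest force in any reading was about 6 N at the wrist. I only saw readings at the end of each move.
- **Return:** I withdrew the key freely and put it back in the stand. It looks the same as at the start in both views: upright, with the shoulder on the block.
- **Bystanders:** The mug, tin and brass key have not visibly moved, and the gripper is open and clear.

**Disagreement:** The stops came about 5° later than calculated at each end. I put this down to give in the grip, because the extra was the same both ways and the key left the lock freely. I could not see the pointer at the clockwise stop because the fingers hid it, so that stop was confirmed only by feel.

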